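# Put the plug-in chargers away in their trays

## Robot

A 6-joint arm with a two-finger parallel gripper is mounted at the origin on the work surface. World frame = base frame: x ahead of the robot, y to its left, z up, the work surface at z = 0. Lengths are in m, angles in rad, forces in N, time in s.
With the tool pointing down it reaches from about 0.375 to 0.975 m from the base axis. Payload 3.8 kg.
Tool frame: the origin (TCP) lies between the finger pads; the fingertips stand 14 mm ahead of it and the grasp point (between the pads) lies 5 mm behind it; z points along the fingers, y is the line along which they close (so a half turn about z gives the same grasp; the last joint's range is limited). The gripper opens to 88 mm and grips with 3 to 60 N. Pads are 18 mm wide; open, the fingers measure 123 mm over their backs; the gripper's body (75 mm by 187 mm) begins 45 mm behind the grasp point.
Start: joints at [1.26, 0.264, 1.604, -0, 1.274, -0.037], TCP at [0.183, 0.65, 0.253] pointing down, gripper open.
Joint ranges: [-2.63, 2.63], [-0.94, 2.18], [0.31, 2.57], [-1.31, 4.45], [0, 2.66], [-2.55, 2.55]. Speed limits (rad/s): [2.57, 2.57, 3.14, 3.14, 3.14, 3.14].

## Interface

Orientations are given as a rotation vector (axis times angle).
In Python, from bench import manip gives the robot as it stands. The module is installed in compiled form; this text tells all that it offers.
- The arm moves only by the shell command python3 -m creep 'ROWS' [FORCE]. ROWS is a JSON list of rows, 1 to 5 of them, each written [opening, [dx, dy, dz], turn]: the opening from 0.0 (shut) to 1.0 (fully open), then dx, dy, dz in normalised numbers (1 is 0.25 m), then a turn about the tool's z in shares of pi rad (1.0 is pi rad); each row shifts and turns the commanded pose from where the row before left it, along the tool's axes as they then stand; what a row does not reach is not made up. A row lasts 1/12 s, in which the tool goes at most 0.0417 m and 0.125 rad, less where a joint would pass 70% of its speed; a pose out of reach is approached as far as the arm can. The fingers move at their own pace and stop on an object; FORCE is the grip in N (left out, the last holds). Time passes only in rows, so rows that do not move let the fingers close. It prints the time, the measured TCP pose, the force, the opening and the grip force at its end. A shift or turn number past 1, either way, is cut back to 1. Input that does not fit is refused with a message, and nothing moves.
- manip.get_state(): the state, without advancing time (a new reading comes with each control period).
- manip.camera(name): name is "side" or "top" or "wrist"; returns the picture (420x560x3 uint8, red, green, blue); there is no depth.
- manip.camera_model(name): a dict with "camera_matrix" (3x3 intrinsics, pixels), "extrinsics" (4x4, takes a point from world to camera coordinates); the wrist camera has in their place "mount" (4x4, takes a point from camera to tool coordinates, whose origin is the TCP and whose axes are the flange's). Camera axes: x right, y up, looking along -z (the intrinsics and any distortion apply to the point x, -y, -z); pixel columns grow to the right and rows downward; lengths in m; the calibration is good to about 2 mm. A picture is of the moment at which its call begins: read the wrist's pose just before it. camera_model takes no time and is no camera call.
- manip.job_done(): hands the job in; it is judged then, once.
The state is a dict: "time_s": time; "joint_pos": joint angles; "joint_vel": joint speeds; "effort": joint torques, N m; "position": TCP position; "tcp_rot": TCP orientation; "ft_force": force on the tool from outside, world axes, zero at the start; "ft_torque": the same for the moment, N m; "opening": opening from 0.0 (shut) to 1.0 (fully open); "grip_force": force on a finger pad.
Only numpy, scipy, OpenCV 4.12 (cv2) and the standard library are available. Lean on these libraries where they do the work, as an engineer would, in place of code of your own. Each camera call takes 0.05 s, during which the arm holds its last target. There are 200 camera calls.

## Task

Tidy the media cabinet's four loose plug-in chargers into the four open trays, one charger to a tray: the long one into the long tray, the short oblong one into the short oblong tray, the little square one into the square tray and the round one into the round tray. Each must stand prongs up, flat on the floor of its tray and inside its walls; lower them in rather than dropping them, and leave the cabinet hinge and the socket insert that lie among them where they are.

Things in the scene. Friction and masses are not known exactly. Their poses are not given: they have to be found in the camera images.
- long_charger: long oblong black plug-in charger, body 92 (its x) by 46 (its y) by 34 high, about 0.22 kg; loose, stands on the table with its two steel prongs (each 5 thick, 19 long, 19 apart) pointing up from the middle of its top. Origin: centre of its underside; z up through the prongs. Sizes in mm.
- short_charger: short oblong black plug-in charger, body 60 (its x) by 34 (its y) by 38 high, about 0.09 kg; loose, stands on the table with its two steel prongs (each 5 thick, 19 long, 19 apart) pointing up from the middle of its top. Origin: centre of its underside; z up through the prongs. Sizes in mm.
- square_charger: small square black plug-in charger, body 30 by 30 by 36 high, about 0.05 kg; loose, stands on the table with its two steel prongs (each 5 thick, 19 long, 19 apart) pointing up from the middle of its top. Origin: centre of its underside; z up through the prongs. Sizes in mm.
- round_charger: round black plug-in charger, a drum of diameter 54 and 36 high with a thin grey band, about 0.11 kg; loose, stands on the table with its two steel prongs (each 5 thick, 19 long, 19 apart) pointing up from the middle of its top. Origin: centre of its underside; z up through the prongs. Sizes in mm.
- long_tray: long oblong open pale-wood tray, outside 120 (its x) by 74 (its y), inside 114 by 68; fixed to the table, walls 10 high and 3 thick, floor 3 thick. Origin: centre of its underside, on the table; z up. Sizes in mm.
- short_tray: short oblong open pale-wood tray, outside 86 (its x) by 60 (its y), inside 80 by 54; fixed to the table, walls 10 high and 3 thick, floor 3 thick. Origin: centre of its underside, on the table; z up. Sizes in mm.
- square_tray: small square open pale-wood tray, outside 56 by 56, inside 50 by 50; fixed to the table, walls 10 high and 3 thick, floor 3 thick. Origin: centre of its underside, on the table; z up. Sizes in mm.
- round_tray: round open pale-wood tray, outside diameter 82, inside 76; fixed to the table, walls 10 high and 3 thick, floor 3 thick. Origin: centre of its underside, on the table; z up. Sizes in mm.
- hinge: steel cabinet hinge lying loose: a cup of diameter 35 under a 50 wide plate with a short arm along its x, 18 high. Not to be moved. Origin: on the table, 8 mm along +x from the cup's centre. Sizes in mm.
- socket_insert: white wall-socket insert lying loose, 44 by 44 by 10 high with a round face. Not to be moved. Origin: centre of its underside. Sizes in mm.

How it is judged:
At the end, for the whole second after the job is handed in: Each of the four chargers is in the tray of its own shape and size: its centre within 18 mm of the tray's centre, resting on the tray's floor (its underside less than 7 mm above the tray's underside), prongs up within 0.12 rad, released and at rest (horizontal distance between long_charger and long_tray below 0.018 m and z of long_charger in the frame of long_tray below 0.007 m and angle between each of long_charger, short_charger, square_charger, round_charger's own z axis and vertical below 0.12 rad and linear speed of each of long_charger, short_charger, square_charger, round_charger below 0.02 m/s and horizontal distance between short_charger and short_tray below 0.018 m and z of short_charger in the frame of short_tray below 0.007 m and horizontal distance between square_charger and square_tray below 0.018 m and z of square_charger in the frame of square_tray below 0.007 m and horizontal distance between round_charger and round_tray below 0.018 m and z of round_charger in the frame of round_tray below 0.007 m); the robot touches nothing.
It fails at once if the cabinet hinge or the socket insert is shifted by more than 25 mm (distance of any of hinge, socket_insert from where it was at the start of the episode above 0.025 m).
It fails at once if a charger is dropped: out of the fingers with its underside more than 60 mm above the table ((height (world z) of long_charger above 0.06 m and contact force between the fingers and long_charger below 0.01 N) or (height (world z) of short_charger above 0.06 m and contact force between the fingers and short_charger below 0.01 N) or (height (world z) of square_charger above 0.06 m and contact force between the fingers and square_charger below 0.01 N) or (height (world z) of round_charger above 0.06 m and contact force between the fingers and round_charger below 0.01 N)).
It also fails if it takes over 96 s, if anything falls off the work surface, if the arm or the gripper's body presses on something with over 40 N, if the wrist force passes 120 N, or if a joint passes its speed limit or range.

## Working session

There is one attempt and no reset: what is moved stays moved. The work goes in short steps, Python scripts to look and compute and a shell command to move; the robot and the scene stay as the last step left them, time stands still between calls to the robot, and variables do not carry over. Pictures are saved under pics/ and viewed, at most 14 in all, crops included, and the job is handed in when it is done.

```bash
mkdir -p pics
python3 - <<'E'
from bench import manip
import cv2,numpy as np
for n in ("top","side"):
    im=manip.camera(n); cv2.imwrite(f"pics/{n}0.png",im[:,:,::-1])
    m=manip.camera_model(n); print(n,{k:(np.round(v,4).tolist() if not isinstance(v,str) else v) for k,v in m.items()})
m=manip.camera_model("wrist");print(m)
print(manip.get_state())
E
```

```text
top {'camera_matrix': [[412.5317, 0.0, 276.7278], [0.0, 412.5317, 203.3805], [0.0, 0.0, 1.0]], 'extrinsics': [[-0.0073, -0.9998, 0.0195, -0.0119], [0.994, -0.0051, 0.1093, -0.5486], [-0.1091, 0.0202, 0.9938, -0.8797], [0.0, 0.0, 0.0, 1.0]]}
side {'camera_matrix': [[486.6494, 0.0, 277.5343], [0.0, 486.6494, 201.9215], [0.0, 0.0, 1.0]], 'extrinsics': [[-0.9653, -0.2613, 0.0013, 0.5102], [0.193, -0.7096, 0.6776, -0.1505], [-0.1762, 0.6543, 0.7354, -0.7879], [0.0, 0.0, 0.0, 1.0]]}
{'camera_matrix': array([[340.78009896,   0.        , 283.86928306],
       [  0.        , 340.78009896, 208.60941459],
       [  0.        ,   0.        ,   1.        ]]), 'mount': array([[-5.66547328e-05,  9.64767412e-01,  2.63104235e-01,
         6.65592867e-02],
       [ 9.99999864e-01,  1.91296501e-04, -4.86126365e-04,
         4.62384434e-04],
       [-5.19329794e-04,  2.63104171e-01, -9.64767291e-01,
        -1.32409466e-01],
       [ 0.00000000e+00,  0.00000000e+00,  0.00000000e+00,
         1.00000000e+00]])}
{'time_s': 0.1, 'joint_pos': array([ 1.26009027e+00,  2.64725175e-01,  1.60522677e+00, -3.40442379e-05,
        1.27369106e+00, -3.69005768e-02]), 'joint_vel': array([ 0.00044078, -0.00176734, -0.00382311, -0.00076278,  0.00112086,
       -0.00040036]), 'effort': array([-1.50308233e-05, -5.03619576e+01, -3.58070791e+01,  7.30059086e-02,
        2.33115396e-02, -5.49401216e-05]), 'position': array([0.18234449, 0.64927295, 0.25148632]), 'tcp_rot': array([-0.42869061, -3.11187923,  0.00318067]), 'ft_force': array([-0.21312143,  0.3836948 , -0.33849527]), 'ft_torque': array([ 0.03282013, -0.0417339 , -0.0070906 ]), 'grip_force': 0.0, 'opening': 0.996367618291358}
```

View pics/top0.png

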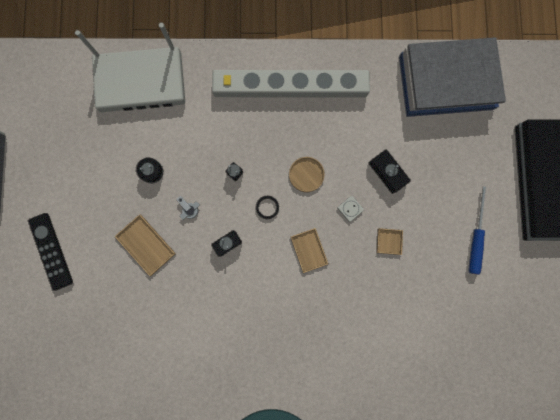

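View pics/side0.png

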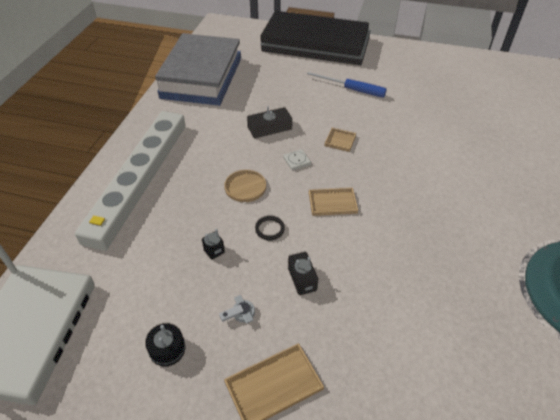

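The top view shows round (149,170), square (234,172), short (227,243) and long (389,171) chargers. It shows the trays long (145,246), short (309,251), square (389,242) and round (306,174). The hinge is at (187,208) and the insert at (349,209). The side view shows the same layout.

```bash
cat > h.py <<'E'
from bench import manip
import cv2,numpy as np
from scipy.spatial.transform import Rotation as R
H=dict(long=.034,short=.038,square=.036,round=.036)
def cam(n,st=None):
    m=manip.camera_model(n)
    if n=="wrist":
        T=np.eye(4);T[:3,:3]=R.from_rotvec(st["tcp_rot"]).as_matrix();T[:3,3]=st["position"]
        C=T@m["mount"]
    else: C=np.linalg.inv(m["extrinsics"])
    return m["camera_matrix"],C
def cast(K,C,px,z):
    px=np.atleast_2d(px).astype(float)
    d=np.c_[(px[:,0]-K[0,2])/K[0,0],-(px[:,1]-K[1,2])/K[1,1],-np.ones(len(px))]@C[:3,:3].T
    return (C[:3,3]+d*((z-C[2,3])/d[:,2])[:,None])[:,:2]
def proj(K,C,p):
    q=np.linalg.inv(C)@np.r_[p,1]; return np.array([K[0,2]+K[0,0]*q[0]/-q[2],K[1,2]+K[1,1]*q[1]/q[2]])
def blobs(im,kind):
    hsv=cv2.cvtColor(im,cv2.COLOR_RGB2HSV)
    m=(hsv[...,2]<60) if kind=="c" else ((hsv[...,1]>85)&(hsv[...,0]<25)&(hsv[...,2]>50))
    m=cv2.morphologyEx(m.astype(np.uint8)*255,cv2.MORPH_CLOSE,np.ones((3,3)))
    return [c for c in cv2.findContours(m,cv2.RETR_EXTERNAL,cv2.CHAIN_APPROX_NONE)[0] if cv2.contourArea(c)>60]
def fit(K,C,c,z):
    p=cast(K,C,cv2.convexHull(c)[:,0,:]+0.0,z)*1000
    p=p.astype(np.float32)
    M=cv2.moments(p[:,None]); ce=np.array([M["m10"],M["m01"]])/M["m00"]
    r=cv2.minAreaRect(p); a=r[2]+(0 if r[1][0]>=r[1][1] else 90)
    return np.round(ce,1),np.round(sorted(r[1])[::-1],1),round((a+90)%180-90,1)
E
python3 - <<'E'
from h import *
ims=dict(top=cv2.imread("pics/top0.png")[:,:,::-1].copy(),side=cv2.imread("pics/side0.png")[:,:,::-1].copy())
seed={("top","c"):dict(round=(149,170),square=(234,172),short=(227,243),long=(389,171)),
("top","t"):dict(long=(145,246),short=(309,251),square=(389,242),round=(306,174)),
("side","c"):dict(round=(165,346),square=(214,246),short=(303,273),long=(270,123)),
("side","t"):dict(long=(274,384),short=(334,202),square=(340,140),round=(246,185))}
for (n,k),S in seed.items():
    K,C=cam(n); B=blobs(ims[n],k)
    for s,p in S.items():
        c=max(B,key=lambda b:cv2.pointPolygonTest(b,p,True))
        print(n,k,s,*fit(K,C,c,H[s]/2 if k=="c" else .005))
K,C=cam("top");print("hinge,insert,ring",cast(K,C,[(187,208),(349,209),(267,207)],.005).round(3))
print(cast(K,C,[(215,98),(180,105),(100,105),(400,110)],.0).round(3))
E
```

```text
top c round [626.3 269.6] [56.3 54.6] 89.8
top c square [541.7   6.1] [49.4 49.1] -0.3
top c short [461.9  96.4] [60.2 33.4] -57.7
top c long [ 621.6 -270.8] [91.2 53.1] 36.3
top t long [459.9 279.2] [119.   73.8] 42.3
top t short [445.4 -87.2] [84.1 58.6] 19.2
top t square [ 464.4 -269.7] [54.7 53.7] 84.8
top t round [618.6 -84. ] [79.  75.7] -0.6
side c round [626.2 267.1] [66.9 51.5] -45.7
side c square [620.   82.7] [42.3 34. ] -68.9
side c short [461.  94.] [75.4 38.2] -57.3
side c long [ 620.9 -272.5] [96.9 73.4] 36.0
side t long [458.8 276. ] [121.   75.8] 42.4
side t short [444.6 -88.7] [84.7 62.9] 18.7
side t square [ 462.9 -270.7] [58.8 53.2] 83.9
side t round [617.6 -85.6] [79.4 78.5] -74.8
hinge,insert,ring [[ 0.542  0.187]
 [ 0.538 -0.18 ]
 [ 0.543  0.006]]
[[ 0.8    0.127]
 [ 0.784  0.208]
 [ 0.784  0.393]
 [ 0.771 -0.307]]
```

The two views agree to 1–3 mm, apart from the square charger's top blob, where the seed missed. I'm moving above the round charger.

Careful with the scale: shifts go in shares of 0.25 m and turns go in shares of pi rad. That gives: -0.0353 m / 0.25 = -0.1412, -0.0165 m / 0.25 = -0.066.

```bash
python3 -m creep '[[1, [-0.1412, -0.066, 0], 0], [1, [-0.1412, -0.066, 0], 0], [1, [-0.1412, -0.066, 0], 0], [1, [-0.1412, -0.066, 0], 0], [1, [-0.1412, -0.066, 0], 0]]' 25
python3 -m creep '[[1, [-0.1412, -0.066, 0], 0], [1, [-0.1412, -0.066, 0], 0], [1, [-0.1412, -0.066, 0], 0], [1, [-0.1412, -0.066, 0], 0], [1, [-0.1412, -0.066, 0], 0]]'
python3 -m creep '[[1, [-0.1412, -0.066, 0], 0], [1, [-0.1412, -0.066, 0], 0], [1, [-0.1412, -0.066, 0], 0], [1, [-0.1412, -0.066, 0], 0], [1, [-0.1412, -0.066, 0], 0]]'
python3 -m creep '[[1, [0, 0, 0], 0], [1, [0, 0, 0], 0]]'
cat >> h.py <<'E'
def look(name,save):
    st=manip.get_state(); im=manip.camera("wrist"); cv2.imwrite(f"pics/{save}.png",im[:,:,::-1])
    K,C=cam("wrist",st)
    for c in blobs(im,"c"):
        f=fit(K,C,c,H[name]/2)
        if cv2.contourArea(c)>400: print("dark",*f,cv2.boundingRect(c))
    for c in blobs(im,"t"):
        if cv2.contourArea(c)>400: print("wood",*fit(K,C,c,.005),cv2.boundingRect(c))
def go(x,y,z,psi=None):
    """shift (tool axes) and turn (about tool z) to TCP target (mm); psi = world yaw of tool y, deg"""
    st=manip.get_state(); M=R.from_rotvec(st["tcp_rot"]).as_matrix()
    cur=np.degrees(np.arctan2(M[1,1],M[0,1]))
    d=M.T@(np.array([x,y,z])/1000-st["position"])
    print("pos",st["position"].round(4),"yaw",cur.round(1),"tilt",M[2].round(3),"j6",st["joint_pos"][5].round(2),"d",d.round(4))
    if psi is not None: print("turn",np.radians((cur-psi+90)%180-90).round(3))
E
python3 -c "
from h import *
go(626.2,268.5,26); look('round','w1')"
```

```text
time_s: 0.52
position: [0.3309, 0.5212, 0.2521]
tcp_rot: [-0.428, -3.112, 0.001]
ft_force: [1.0, 0.4, -0.6]
opening: 1.0
grip_force: 0.0
time_s: 0.93
position: [0.4787, 0.3939, 0.2522]
tcp_rot: [-0.429, -3.112, 0.001]
ft_force: [0.7, 0.1, -0.2]
opening: 1.0
grip_force: 0.0
time_s: 1.35
position: [0.6263, 0.2667, 0.2521]
tcp_rot: [-0.429, -3.111, 0.001]
ft_force: [0.7, 0.1, -0.1]
opening: 0.996
grip_force: 0.0
time_s: 1.52
position: [0.6265, 0.2664, 0.2516]
tcp_rot: [-0.434, -3.11, 0.001]
ft_force: [0.3, 0.8, 0.4]
opening: 1.001
grip_force: 0.0
pos [0.6265 0.2664 0.2516] yaw 74.1 tilt [ 0.001 -0.001 -1.   ] j6 -0.93 d [0.0006 0.0021 0.2256]
dark [815.7 199.5] [747.6 273.6] 74.1 (0, 224, 560, 196)
dark [624.7  78.5] [43.6 39.9] -40.1 (101, 204, 44, 39)
dark [629.6 268.8] [57.5 53.6] -15.9 (262, 155, 50, 53)
dark [545.5  15.4] [56.  51.1] 74.1 (14, 147, 52, 48)
dark [462.6  92.9] [68.9 53.3] -57.9 (36, 33, 76, 73)
dark [521.7 499.7] [54.4 23.3] 74.1 (462, 0, 58, 28)
wood [951.9 428.7] [304.6  17.5] 74.1 (331, 370, 229, 12)
wood [884.8 495.9] [107.2  49.2] 0.6 (491, 287, 45, 69)
wood [725.3 -63.8] [108.8  50. ] -33.8 (32, 287, 47, 69)
wood [614.4 -60.6] [49.8 42.2] -28.2 (0, 220, 37, 39)
wood [475.5 281.4] [121.3  75.4] 42.3 (180, 0, 141, 85)
```

View pics/w1.png

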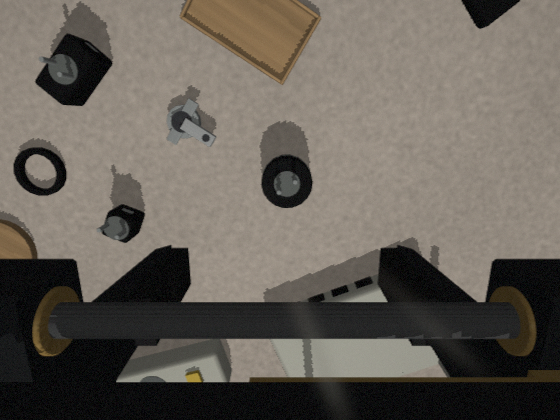

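The wrist view shows the round charger at (287,182), matching the estimate. I'll descend and grip.

Converted, 0.04 m / 0.25 = 0.16, 0.0023 m / 0.25 = 0.0092.

```bash
python3 -m creep '[[1, [-0.0016, 0.0092, 0.144], 0], [1, [0, 0, 0.16], 0], [1, [0, 0, 0.16], 0], [1, [0, 0, 0.16], 0], [1, [0, 0, 0.14], 0]]' >/dev/null
python3 -m creep '[[1, [0, 0, 0.08], 0], [1, [0, 0, 0.0544], 0], [1, [0, 0, 0], 0], [0.3, [0, 0, 0], 0], [0.3, [0, 0, 0], 0]]' 25
python3 -m creep '[[0.3, [0, 0, 0], 0], [0.3, [0, 0, 0], 0], [0.3, [0, 0, 0], 0], [0.3, [0, 0, 0], 0], [0.3, [0, 0, 0], 0]]'
python3 -c "
from h import *
go(618.1,-84.8,30); look('round','w2')"
```

```text
time_s: 2.4
position: [0.6276, 0.2717, 0.0303]
tcp_rot: [0.427, 3.109, 0.003]
ft_force: [0.0, 0.9, -0.8]
opening: 0.875
grip_force: 0.0
time_s: 2.82
position: [0.6273, 0.2706, 0.0297]
tcp_rot: [0.429, 3.11, 0.001]
ft_force: [-0.9, -1.3, 6.1]
opening: 0.604
grip_force: 25.0
pos [0.6273 0.2706 0.0297] yaw 74.3 tilt [-0.002  0.001 -1.   ] j6 -0.93 d [-0.0873 -0.3446 -0.0005]
dark [663.6 259.5] [294.9 117.2] 74.2 (0, 204, 560, 216)
wood [691.8 225.7] [90.4  2.7] 74.2 (159, 377, 164, 5)
wood [723.8 346.3] [126.2   7.3] 74.2 (332, 370, 228, 12)
wood [685.6 337.1] [43.1 14.8] -3.5 (418, 286, 33, 70)
wood [642.6 184.7] [43.2 14.7] -26.9 (118, 286, 32, 70)
wood [521.3 289.8] [32.3 14.6] 74.3 (212, 0, 80, 40)
```

Gripped: the opening of 0.604 is 53 mm. Now lift and carry it to the round tray.

Converted, -0.035 m / 0.25 = -0.14, -0.03 m / 0.25 = -0.12.

```bash
python3 -m creep '[[0.3, [0, 0, -0.08], 0], [0.3, [0, 0, -0.12], 0], [0.3, [0, 0, -0.14], 0], [0.3, [0, 0, 0], 0]]' 
python3 -m creep '[[0.3, [-0.0348, -0.138, 0], 0], [0.3, [-0.0348, -0.138, 0], 0], [0.3, [-0.0348, -0.138, 0], 0], [0.3, [-0.0348, -0.138, 0], 0], [0.3, [-0.0348, -0.138, 0], 0]]' >/dev/null
python3 -m creep '[[0.3, [-0.0348, -0.138, 0], 0], [0.3, [-0.0348, -0.138, 0], 0], [0.3, [-0.0348, -0.138, 0], 0], [0.3, [-0.0348, -0.138, 0], 0], [0.3, [-0.0348, -0.138, 0], 0]]' >/dev/null
python3 -m creep '[[0.3, [0, 0, 0], 0], [0.3, [0, 0, 0], 0], [0.3, [0, 0, 0], 0]]'
python3 -c "
from h import *
go(618.1,-84.8,33.5)
K,C=cam('top');im=manip.camera('top');cv2.imwrite('pics/t2.png',cv2.resize(im[100:300,200:400,::-1],None,fx=3,fy=3))"
```

```text
time_s: 3.2
position: [0.6307, 0.2722, 0.1209]
tcp_rot: [0.428, 3.102, 0.009]
ft_force: [2.1, 0.9, 0.2]
opening: 0.6
grip_force: 25.0
time_s: 4.28
position: [0.6164, -0.0851, 0.1124]
tcp_rot: [-0.431, -3.111, -0.001]
ft_force: [-0.0, -0.4, -1.4]
opening: 0.601
grip_force: 25.0
pos [ 0.6164 -0.0851  0.1124] yaw 74.2 tilt [ 0.001  0.    -1.   ] j6 -1.47 d [-0.0017  0.0007  0.0789]
```

View pics/t2.png

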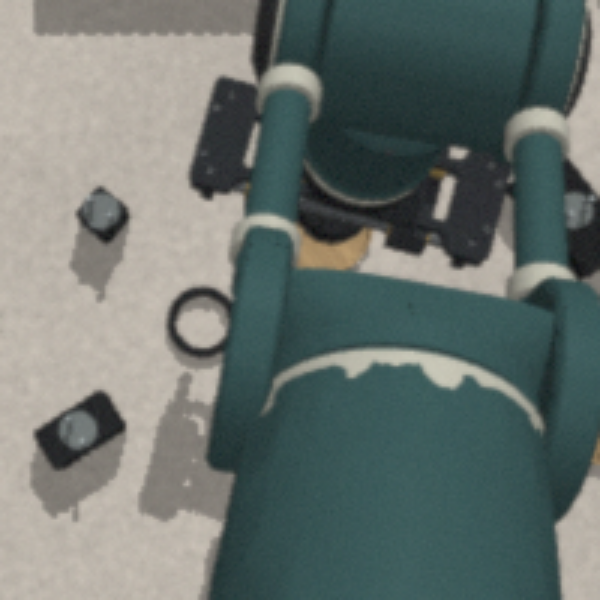

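The drum hangs in the jaws over the round tray at (330,220) in the crop. Lowering it.

Converted, 0.025 m / 0.25 = 0.1, 0.02 m / 0.25 = 0.08.

```bash
python3 -m creep '[[0.3, [-0.0068, 0.0028, 0.08], 0], [0.3, [0, 0, 0.1], 0], [0.3, [0, 0, 0.08], 0], [0.3, [0, 0, 0.032], 0], [0.3, [0, 0, 0], 0]]' 
python3 -m creep '[[0.3, [0, 0, 0.008], 0], [0.3, [0, 0, 0.008], 0], [0.3, [0, 0, 0], 0], [0.3, [0, 0, 0], 0]]'
python3 -c "
from h import *
go(618.1,-84.8,33.5)"
```

```text
time_s: 4.75
position: [0.6163, -0.083, 0.0372]
tcp_rot: [-0.425, -3.107, -0.001]
ft_force: [-0.0, 0.3, -0.8]
opening: 0.603
grip_force: 25.0
time_s: 5.08
position: [0.6196, -0.085, 0.0374]
tcp_rot: [0.428, 3.11, -0.0]
ft_force: [-0.0, 0.2, -1.1]
opening: 0.6
grip_force: 25.0
pos [ 0.6196 -0.085   0.0374] yaw 74.3 tilt [-0.002  0.    -1.   ] j6 -1.47 d [ 0.0016 -0.0002  0.0039]
```

Converted, 0.002 m / 0.25 = 0.008.

```bash
python3 -m creep '[[0.3, [0, 0, 0.008], 0], [0.3, [0, 0, 0], 0], [0.3, [0, 0, 0], 0]]' | grep -E 'posi|ft'
python3 -m creep '[[0.3, [0, 0, 0.006], 0], [0.3, [0, 0, 0], 0], [0.3, [0, 0, 0], 0]]'| grep -E 'posi|ft'
python3 -c "
from h import *
for i in range(4): manip.camera('top');print(manip.get_state()['position'].round(4),manip.get_state()['ft_force'].round(1))"
```

```text
position: [0.6188, -0.0851, 0.0344]
ft_force: [0.2, 0.1, -2.3]
position: [0.6188, -0.0851, 0.0327]
ft_force: [-0.7, 0.5, -1.6]
[ 0.6188 -0.0851  0.0327] [ 1.   0.5 -0.9]
[ 0.6188 -0.0851  0.0327] [ 0.9  0.  -0.7]
[ 0.6188 -0.085   0.0327] [ 1.  -0.5 -1. ]
[ 0.6188 -0.0851  0.0327] [0.3 0.7 0.2]
```

Converted, 0.001 m / 0.25 = 0.004.

```bash
python3 -m creep '[[0.3, [0, 0, 0.004], 0], [0.3, [0, 0, 0], 0], [0.3, [0, 0, 0], 0]]' | grep -E 'posi|ft'
python3 -m creep '[[0.3, [0, 0, 0.004], 0], [0.3, [0, 0, 0], 0], [0.3, [0, 0, 0], 0]]'| grep -E 'posi|ft'
python3 -m creep '[[0.3, [0, 0, 0.004], 0], [0.3, [0, 0, 0], 0], [0.3, [0, 0, 0], 0]]'| grep -E 'posi|ft'
```

```text
position: [0.6188, -0.085, 0.0327]
ft_force: [-1.6, -0.5, 5.1]
position: [0.6188, -0.085, 0.0326]
ft_force: [-5.0, 0.2, 11.7]
position: [0.6189, -0.0851, 0.0326]
ft_force: [-7.4, 1.4, 16.2]
```

Floor contact at TCP z 0.0327. I'll release, rise, and turn and travel towards the long charger. The long turn keeps j6 inside its range.

Converted, -0.002 m / 0.25 = -0.008.

```bash
python3 -m creep '[[0.3, [0, 0, -0.008], 0], [0.75, [0, 0, 0], 0], [0.75, [0, 0, 0], 0], [0.75, [0, 0, 0], 0], [0.75, [0, 0, 0], 0]]'
python3 -m creep '[[1, [0, 0, -0.06], 0], [1, [0, 0, -0.12], 0], [1, [0, 0, -0.16], 0], [1, [0, 0, -0.16], 0], [1, [0, 0, -0.16], 0]]' >/dev/null
python3 -m creep '[[1, [0, 0, 0], 0.0395], [1, [0, 0, 0], 0.0395], [1, [0, 0, 0], 0.0395], [1, [0, 0, 0], 0.0395], [1, [0, 0, 0], 0.0395]]' >/dev/null
python3 -m creep '[[1, [0, 0, 0], 0.0395], [1, [0, 0, 0], 0.0395], [1, [0, 0, 0], 0.0395], [1, [0, 0, 0], 0.0395], [1, [0, 0, 0], 0.0395]]' >/dev/null
python3 -m creep '[[1, [0, 0, 0], 0.0395], [1, [0, 0, 0], 0.0395], [1, [0, 0, 0], 0.0395], [1, [0, 0, 0], 0.0395], [1, [0, 0, 0], 0.0395]]' >/dev/null
python3 -m creep '[[1, [0, 0, 0], 0.0395], [1, [0, 0, 0], 0.0395], [1, [0, 0, 0], 0.0395], [1, [0, 0, 0], 0], [1, [0, 0, 0], 0]]'
python3 -c "
from h import *
go(621.3,-271.6,26,-53.8)"
```

```text
time_s: 6.95
position: [0.6184, -0.0849, 0.0311]
tcp_rot: [-0.429, -3.112, -0.0]
ft_force: [-0.7, 1.0, -0.1]
opening: 0.75
grip_force: 0.0
time_s: 9.03
position: [0.6185, -0.0849, 0.1962]
tcp_rot: [-2.982, -0.987, 0.001]
ft_force: [0.7, -0.5, -0.5]
opening: 1.0
grip_force: 0.0
pos [ 0.6185 -0.0849  0.1962] yaw -53.4 tilt [-0. -0. -1.] j6 0.76 d [-0.1091  0.1516  0.1701]
turn 0.007
```

Converted, 0.0303 m / 0.25 = 0.1212, -0.0218 m / 0.25 = -0.0872, 0.007 rad / 3.1416 = 0.0022.

```bash
python3 -m creep '[[1, [-0.0872, 0.1212, 0], 0.0022], [1, [-0.0872, 0.1212, 0], 0], [1, [-0.0872, 0.1212, 0], 0], [1, [-0.0872, 0.1212, 0], 0], [1, [-0.0872, 0.1212, 0], 0]]' >/dev/null
python3 -m creep '[[1, [0, 0, 0], 0], [1, [0, 0, 0], 0], [1, [0, 0, 0], 0]]' >/dev/null
python3 -c "
from h import *
go(621.3,-271.6,26,-53.8);look('long','w3')"
```

```text
pos [ 0.6196 -0.2714  0.1961] yaw -53.9 tilt [-0.    -0.001 -1.   ] j6 0.49 d [0.0013 0.0013 0.1701]
turn -0.002
dark [ 484.1 -363.9] [636.6 211.6] -53.8 (0, 245, 560, 175)
dark [ 622.4 -272. ] [96.1 47.4] 36.2 (260, 137, 53, 102)
dark [558.2 -21. ] [44.6 13.5] 23.7 (0, 51, 17, 55)
dark [620.1 -79.8] [66.2 64.2] 70.8 (60, 17, 84, 82)
dark [ 797.3 -372.9] [167.2 106.1] -85.4 (417, 0, 143, 198)
wood [ 564.7 -565.5] [259.8  14.9] -53.8 (331, 370, 229, 12)
wood [ 647.2 -558.5] [92.1 42.1] 54.0 (490, 287, 47, 69)
wood [ 354.8 -157.2] [93.8 43.3] 17.2 (32, 286, 48, 70)
wood [ 482.8 -266.8] [56.5 38.2] -53.9 (181, 268, 54, 34)
wood [449.4 -86.6] [90.3 66.1] 19.1 (0, 169, 71, 90)
wood [620.9 -84.6] [82.3 77.7] 22.5 (70, 13, 91, 101)
```

View pics/w3.png

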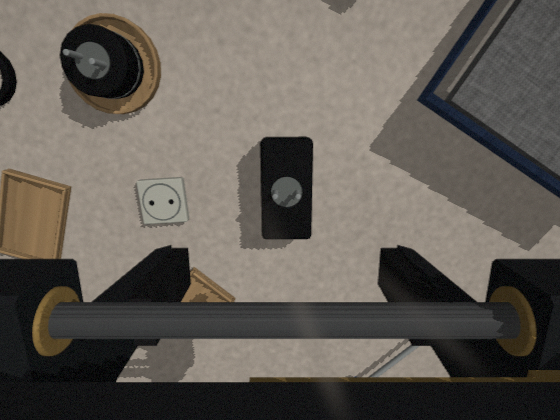

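The wrist view shows the long charger at (287,188), square to the jaws. The round charger stands in its tray at (110,60). Descend and grip.

Converted, 0.04 m / 0.25 = 0.16, 0.035 m / 0.25 = 0.14.

```bash
python3 -m creep '[[1, [0.0064, 0.0064, 0.12], 0], [1, [0, 0, 0.16], 0], [1, [0, 0, 0.16], 0], [1, [0, 0, 0.14], 0], [1, [0, 0, 0.06], 0]]' >/dev/null
python3 -m creep '[[1, [0, 0, 0.038], 0], [1, [0, 0, 0], 0], [1, [0, 0, 0], 0], [1, [0, 0, 0], 0], [0.3, [0, 0, 0], 0]]' 35 >/dev/null
python3 -m creep '[[0.3, [0, 0, 0], 0], [0.3, [0, 0, 0], 0], [0.3, [0, 0, 0], 0], [0.3, [0, 0, 0], 0], [0.3, [0, 0, 0], 0]]'
python3 -m creep '[[0.3, [0, 0, 0], 0], [0.3, [0, 0, 0], 0], [0.3, [0, 0, 0], 0], [0.3, [0, 0, 0], 0]]'
python3 -c "
from h import *
go(459.4,277.6,30,-47.7)"
```

```text
time_s: 11.0
position: [0.6221, -0.272, 0.0272]
tcp_rot: [2.988, 0.971, 0.0]
ft_force: [-0.7, 0.0, -0.1]
opening: 0.568
grip_force: 0.0
time_s: 11.33
position: [0.622, -0.272, 0.0271]
tcp_rot: [-2.988, -0.971, 0.0]
ft_force: [-0.9, -0.4, 1.4]
opening: 0.518
grip_force: 35.0
pos [ 0.622  -0.272   0.0271] yaw -54.0 tilt [-0. -0. -1.] j6 0.49 d [ 0.1917 -0.5401 -0.0028]
turn -0.109
```

Converted, -0.04 m / 0.25 = -0.16, -0.03 m / 0.25 = -0.12.

```bash
python3 -m creep '[[0.3, [0, 0, -0.06], 0], [0.3, [0, 0, -0.12], 0], [0.3, [0, 0, -0.16], 0], [0.3, [0, 0, 0], 0]]' 
python3 -m creep '[[0.3, [0.0512, -0.144, 0], 0], [0.3, [0.0512, -0.144, 0], 0], [0.3, [0.0512, -0.144, 0], 0], [0.3, [0.0512, -0.144, 0], 0], [0.3, [0.0512, -0.144, 0], 0]]' >/dev/null
python3 -m creep '[[0.3, [0.0512, -0.144, 0], 0], [0.3, [0.0512, -0.144, 0], 0], [0.3, [0.0512, -0.144, 0], 0], [0.3, [0.0512, -0.144, 0], 0], [0.3, [0.0512, -0.144, 0], 0]]' >/dev/null
python3 -m creep '[[0.3, [0.0512, -0.144, 0], 0], [0.3, [0.0512, -0.144, 0], 0], [0.3, [0.0512, -0.144, 0], 0], [0.3, [0.0512, -0.144, 0], 0], [0.3, [0.0512, -0.144, 0], 0]]' >/dev/null
python3 -m creep '[[0.3, [0, 0, 0], -0.0347], [0.3, [0, 0, 0], 0], [0.3, [0, 0, 0], 0], [0.3, [0, 0, 0], 0]]'
python3 -c "
from h import *
go(459.4,277.6,30,-47.7); look('long','w4')"
```

```text
time_s: 11.67
position: [0.627, -0.2741, 0.1216]
tcp_rot: [2.979, 0.969, 0.015]
ft_force: [1.9, -0.2, 0.4]
opening: 0.517
grip_force: 35.0
time_s: 13.25
position: [0.4598, 0.277, 0.1122]
tcp_rot: [2.932, 1.129, -0.0]
ft_force: [0.4, -0.4, -2.4]
opening: 0.518
grip_force: 35.0
pos [0.4598 0.277  0.1122] yaw -47.9 tilt [-0.  0. -1.] j6 1.33 d [ 0.0001 -0.0008  0.0822]
turn -0.003
dark [375.6 200.8] [80.1 35.9] -47.0 (233, 336, 103, 40)
dark [393.1 219. ] [465.1 213.7] -47.9 (0, 162, 560, 258)
dark [422.6 458.7] [96.9 37. ] 22.5 (0, 0, 67, 150)
wood [407.3 121.3] [354.1  11.1] -47.9 (140, 370, 420, 12)
wood [464.7 135.9] [65.2 21. ] 52.6 (403, 286, 30, 70)
wood [320.7 295.2] [65.2 21.2] 31.7 (136, 286, 30, 70)
wood [495.  308.9] [74.9 30.3] -47.3 (229, 124, 109, 46)
```

View pics/w4.png

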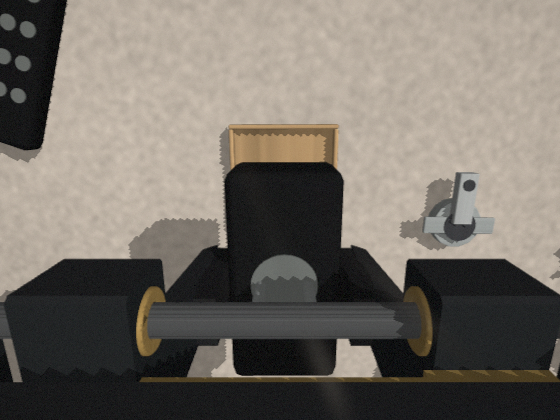

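The long charger hangs centred and aligned over its tray, whose far edge runs from (229,125) to (339,125). Lowering.

```bash
python3 -m creep '[[0.3, [0, -0.0032, 0.08], 0], [0.3, [0, 0, 0.12], 0], [0.3, [0, 0, 0.08], 0], [0.3, [0, 0, 0.036], 0], [0.3, [0, 0, 0], 0]]' >/dev/null
python3 -m creep '[[0.3, [0, 0, 0], 0], [0.3, [0, 0, 0], 0], [0.3, [0, 0, 0], 0], [0.3, [0, 0, 0.004], 0], [0.3, [0, 0, 0], 0]]'| grep -E 'posi|ft'
python3 -m creep '[[0.3, [0, 0, 0.006], 0], [0.3, [0, 0, 0], 0], [0.3, [0, 0, 0], 0]]'| grep -E 'posi|ft'
python3 -m creep '[[0.3, [0, 0, 0.004], 0], [0.3, [0, 0, 0], 0], [0.3, [0, 0, 0], 0]]'| grep -E 'posi|ft'
```

```text
position: [0.4597, 0.2785, 0.0328]
ft_force: [-1.1, 0.8, -2.4]
position: [0.4591, 0.2783, 0.0306]
ft_force: [-0.3, 0.8, -2.3]
position: [0.4594, 0.2784, 0.0298]
ft_force: [-0.8, 0.2, -0.2]
```

Converted, 0.0005 m / 0.25 = 0.002.

```bash
python3 -m creep '[[0.3, [0, 0, 0.002], 0], [0.65, [0, 0, 0], 0], [0.65, [0, 0, 0], 0], [0.65, [0, 0, 0], 0], [0.65, [0, 0, 0], 0]]'
python3 -m creep '[[0.7, [0, 0, -0.06], 0], [1, [0, 0, -0.12], 0], [1, [0, 0, -0.16], 0], [1, [0, 0, -0.16], 0], [1, [0, 0, -0.16], 0]]' >/dev/null
python3 -m creep '[[1, [0, 0, 0], -0.0395], [1, [0, 0, 0], -0.0395], [1, [0, 0, 0], -0.0395], [1, [0, 0, 0], -0.0395], [1, [0, 0, 0], -0.0395]]' >/dev/null
python3 -m creep '[[1, [0, 0, 0], -0.0395], [1, [0, 0, 0], -0.0395], [1, [0, 0, 0], -0.0395], [1, [0, 0, 0], -0.0395], [1, [0, 0, 0], -0.0395]]' >/dev/null
python3 -m creep '[[1, [0, 0, 0], -0.0395], [1, [0, 0, 0], -0.0115], [1, [0, 0, 0], 0], [1, [0, 0, 0], 0]]'
python3 -c "
from h import *
go(461.5,95.5,28,32.5)"
```

```text
time_s: 15.05
position: [0.4593, 0.2783, 0.0291]
tcp_rot: [2.93, 1.133, 0.0]
ft_force: [-0.1, 0.1, -0.1]
opening: 0.652
grip_force: 0.0
time_s: 16.63
position: [0.4592, 0.2782, 0.1939]
tcp_rot: [-1.513, -2.753, 0.0]
ft_force: [-0.2, -0.3, 0.1]
opening: 0.999
grip_force: 0.0
pos [0.4592 0.2782 0.1939] yaw 32.4 tilt [-0. -0. -1.] j6 -0.07 d [-0.1555 -0.0959  0.166 ]
turn -0.002
```

Converted, -0.0311 m / 0.25 = -0.1244, -0.0192 m / 0.25 = -0.0768.

```bash
python3 -m creep '[[1, [-0.1244, -0.0768, 0], 0], [1, [-0.1244, -0.0768, 0], 0], [1, [-0.1244, -0.0768, 0], 0], [1, [-0.1244, -0.0768, 0], 0], [1, [-0.1244, -0.0768, 0], 0]]' >/dev/null
python3 -m creep '[[1, [0, 0, 0], 0], [1, [0, 0, 0], 0], [1, [0, 0, 0], 0]]' >/dev/null
python3 -c "
from h import *
go(461.5,95.5,28,32.5);look('short','w5')"
```

```text
pos [0.4619 0.0957 0.1942] yaw 32.4 tilt [ 0.     0.001 -1.   ] j6 -0.41 d [-0.     -0.0006  0.1662]
turn -0.002
dark [546.1 -42.9] [628.5 208.7] 32.3 (0, 245, 560, 175)
dark [464.8  94.2] [66.5 34.8] -57.1 (265, 158, 39, 71)
dark [471.5 269.6] [105.9  32.3] 32.4 (343, 0, 130, 45)
wood [686.8 -12.5] [350.8  29.4] 32.3 (250, 359, 310, 23)
wood [ 471.6 -106.2] [66.1 20.5] 32.3 (157, 339, 61, 17)
wood [750.2 104.5] [91.4 42. ] -39.7 (490, 287, 46, 69)
wood [ 332.7 -159.6] [91.7 40.3] -77.9 (32, 287, 47, 69)
wood [469.1 265. ] [122.6  53.9] 42.1 (326, 0, 149, 69)
```

View pics/w5.png

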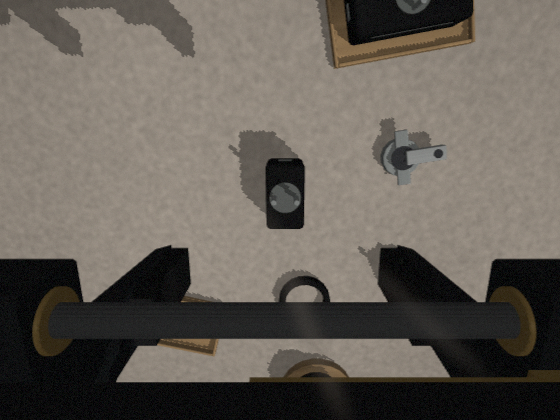

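The short charger is centred at (285,194) between the jaws, and the long one sits in its tray. Grip.

Converted, 0.04 m / 0.25 = 0.16, -0.0006 m / 0.25 = -0.0024.

```bash
python3 -m creep '[[1, [0, -0.0024, 0.12], 0], [1, [0, 0, 0.16], 0], [1, [0, 0, 0.16], 0], [1, [0, 0, 0.14], 0], [1, [0, 0, 0.06], 0]]' >/dev/null
python3 -m creep '[[1, [0, 0, 0.026], 0], [1, [0, 0, 0], 0], [1, [0, 0, 0], 0], [0.2, [0, 0, 0], 0], [0.2, [0, 0, 0], 0]]' 25 >/dev/null
python3 -m creep '[[0.2, [0, 0, 0], 0], [0.2, [0, 0, 0], 0], [0.2, [0, 0, 0], 0], [0.2, [0, 0, 0], 0], [0.2, [0, 0, 0], 0]]'
python3 -m creep '[[0.2, [0, 0, 0], 0], [0.2, [0, 0, 0], 0], [0.2, [0, 0, 0], 0], [0.2, [0, 0, 0], 0]]'
python3 -c "
from h import *
go(445,-88,31,109)"
```

```text
time_s: 18.6
position: [0.4614, 0.0952, 0.0278]
tcp_rot: [1.512, 2.754, 0.0]
ft_force: [0.3, 0.0, -0.1]
opening: 0.49
grip_force: 0.0
time_s: 18.93
position: [0.4613, 0.0952, 0.0276]
tcp_rot: [1.511, 2.754, -0.0]
ft_force: [-0.1, -0.3, 0.8]
opening: 0.383
grip_force: 25.0
pos [0.4613 0.0952 0.0276] yaw 32.5 tilt [-0.  0. -1.] j6 -0.42 d [-0.1458 -0.1122 -0.0034]
turn -1.335
```

Converted, -0.04 m / 0.25 = -0.16, -0.03 m / 0.25 = -0.12.

```bash
python3 -m creep '[[0.2, [0, 0, -0.06], 0], [0.2, [0, 0, -0.12], 0], [0.2, [0, 0, -0.16], 0], [0.2, [0, 0, 0], 0]]' >/dev/null
python3 -m creep '[[0.2, [-0.1168, -0.0896, 0], 0], [0.2, [-0.1168, -0.0896, 0], 0], [0.2, [-0.1168, -0.0896, 0], 0], [0.2, [-0.1168, -0.0896, 0], 0], [0.2, [-0.1168, -0.0896, 0], 0]]' >/dev/null
python3 -m creep '[[0.2, [0, 0, 0], -0.0386], [0.2, [0, 0, 0], -0.0386], [0.2, [0, 0, 0], -0.0386], [0.2, [0, 0, 0], -0.0386], [0.2, [0, 0, 0], -0.0386]]' >/dev/null
python3 -m creep '[[0.2, [0, 0, 0], -0.0386], [0.2, [0, 0, 0], -0.0386], [0.2, [0, 0, 0], -0.0386], [0.2, [0, 0, 0], -0.0386], [0.2, [0, 0, 0], -0.0386]]' >/dev/null
python3 -m creep '[[0.2, [0, 0, 0], -0.0386], [0.2, [0, 0, 0], 0], [0.2, [0, 0, 0], 0], [0.2, [0, 0, 0], 0]]'
python3 -c "
from h import *
go(445,-88,30.6,109); look('short','w6')"
```

```text
time_s: 20.85
position: [0.445, -0.088, 0.1123]
tcp_rot: [0.514, -3.099, -0.0]
ft_force: [1.0, -0.1, -0.7]
opening: 0.38
grip_force: 25.0
pos [ 0.445  -0.088   0.1123] yaw 108.8 tilt [ 0.  0. -1.] j6 -2.15 d [-0.     -0.      0.0817]
turn -0.003
dark [538.9 -58.7] [461.5 185.4] -71.2 (0, 201, 560, 219)
wood [570.5 -20.7] [355.3  25.8] -71.2 (109, 355, 421, 27)
wood [505.4  23.6] [64.5 17.6] 27.0 (379, 286, 25, 70)
wood [ 561.  -139.6] [64.3 16.9] 10.8 (165, 286, 24, 70)
wood [430.3 -93.6] [60.6 49.1] -71.1 (240, 155, 87, 68)
wood [ 465.9 -264.8] [59.4 55.4] -4.9 (0, 103, 81, 106)
```

View pics/w6.png

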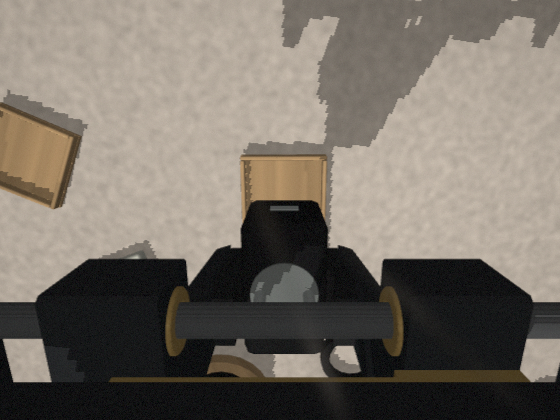

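The short charger is aligned over its tray (edge 240–327 at row 155). Lowering.

Converted, 0.03 m / 0.25 = 0.12, 0.02 m / 0.25 = 0.08.

```bash
python3 -m creep '[[0.2, [0, 0, 0.08], 0], [0.2, [0, 0, 0.12], 0], [0.2, [0, 0, 0.08], 0], [0.2, [0, 0, 0.036], 0], [0.2, [0, 0, 0], 0]]' >/dev/null
python3 -m creep '[[0.2, [0, 0, 0], 0], [0.2, [0, 0, 0], 0], [0.2, [0, 0, 0], 0], [0.2, [0, 0, 0.004], 0], [0.2, [0, 0, 0], 0]]'| grep -E 'posi|ft'
python3 -m creep '[[0.2, [0, 0, 0.004], 0], [0.2, [0, 0, 0], 0], [0.2, [0, 0, 0], 0]]'| grep -E 'posi|ft'
python3 -m creep '[[0.2, [0, 0, 0.004], 0], [0.2, [0, 0, 0], 0], [0.2, [0, 0, 0], 0]]'| grep -E 'posi|ft'
```

```text
position: [0.4458, -0.0882, 0.0332]
ft_force: [-0.0, -0.1, -1.1]
position: [0.4452, -0.088, 0.0317]
ft_force: [0.2, 0.6, -0.1]
position: [0.4451, -0.088, 0.0305]
ft_force: [-1.0, 0.8, -2.1]
```

Converted, 0.0007 m / 0.25 = 0.0028.

```bash
python3 -m creep '[[0.2, [0, 0, 0.0028], 0], [0.5, [0, 0, 0], 0], [0.5, [0, 0, 0], 0], [0.5, [0, 0, 0], 0], [0.5, [0, 0, 0], 0]]'
python3 -m creep '[[0.55, [0, 0, -0.06], 0], [1, [0, 0, -0.12], 0], [1, [0, 0, -0.16], 0], [1, [0, 0, -0.16], 0], [1, [0, 0, -0.16], 0]]' >/dev/null
python3 -m creep '[[1, [0, 0, 0], 0.0382], [1, [0, 0, 0], 0.0382], [1, [0, 0, 0], 0.0382], [1, [0, 0, 0], 0.0382], [1, [0, 0, 0], 0.0382]]' >/dev/null
python3 -m creep '[[1, [0, 0, 0], 0.0382], [1, [0, 0, 0], 0.0382], [1, [0, 0, 0], 0.0382], [1, [0, 0, 0], 0.0223], [1, [-0.0152, 0.1388, 0], 0]]' >/dev/null
python3 -m creep '[[1, [-0.0152, 0.1388, 0], 0], [1, [-0.0152, 0.1388, 0], 0], [1, [-0.0152, 0.1388, 0], 0], [1, [-0.0152, 0.1388, 0], 0], [1, [-0.0152, 0.1388, 0], 0]]' >/dev/null
python3 -m creep '[[1, [-0.0152, 0.1388, 0], 0], [1, [0, 0, 0], 0], [1, [0, 0, 0], 0], [1, [0, 0, 0], 0]]'
python3 -c "
from h import *
go(622,81,26,50);look('square','w7')"
```

```text
time_s: 22.65
position: [0.4453, -0.0881, 0.0299]
tcp_rot: [-0.519, 3.098, -0.0]
ft_force: [-1.2, 0.1, -0.6]
opening: 0.5
grip_force: 0.0
time_s: 24.65
position: [0.621, 0.0807, 0.1942]
tcp_rot: [-1.074, -2.951, 0.002]
ft_force: [-0.7, -0.0, 0.1]
opening: 1.003
grip_force: 0.0
pos [0.621  0.0807 0.1942] yaw 50.0 tilt [ 0.001 -0.002 -1.   ] j6 -0.78 d [-0.0007  0.0011  0.1682]
turn 0.0
dark [743.1 -27.4] [630.2 209.4] 50.1 (0, 245, 560, 175)
dark [624.9  79.3] [35.5 30.5] -39.2 (268, 176, 34, 38)
dark [546.   10.5] [52.2 51.9] 50.0 (143, 149, 58, 57)
dark [454.8 -85.3] [58.2 51.5] 19.1 (0, 131, 63, 68)
wood [894.1  68.1] [350.   14.8] 50.1 (250, 370, 310, 12)
wood [892.4 176.6] [92.3 38.1] -17.0 (490, 287, 46, 69)
wood [ 574.6 -203.2] [91.9 38.7] -60.9 (32, 287, 46, 69)
wood [457.4 -79.1] [83.3 64. ] 19.0 (0, 111, 86, 101)
```

View pics/w7.png

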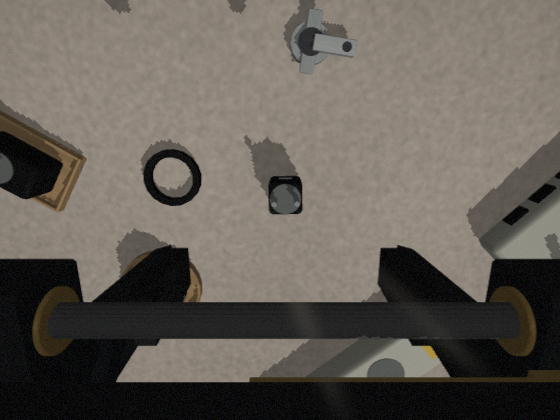

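The square charger is at (285,195), aligned with the jaws. Grip.

Converted, 0.04 m / 0.25 = 0.16, -0.0007 m / 0.25 = -0.0028.

```bash
python3 -m creep '[[1, [-0.0028, 0, 0.12], 0], [1, [0, 0, 0.16], 0], [1, [0, 0, 0.16], 0], [1, [0, 0, 0.14], 0], [1, [0, 0, 0.06], 0]]' >/dev/null
python3 -m creep '[[1, [0, 0, 0.03], 0], [1, [0, 0, 0], 0], [1, [0, 0, 0], 0], [0.15, [0, 0, 0], 0], [0.15, [0, 0, 0], 0]]' 20 >/dev/null
python3 -m creep '[[0.15, [0, 0, 0], 0], [0.15, [0, 0, 0], 0], [0.15, [0, 0, 0], 0], [0.15, [0, 0, 0], 0], [0.15, [0, 0, 0], 0]]' >/dev/null
python3 -m creep '[[0.15, [0, 0, 0], 0], [0.15, [0, 0, 0], 0], [0.15, [0, 0, 0], 0], [0.15, [0, 0, 0], 0]]'
python3 -c "
from h import *
go(464.2,-269.5,30,-5.4+90)"
```

```text
time_s: 26.28
position: [0.6223, 0.0804, 0.0273]
tcp_rot: [-1.075, -2.952, 0.0]
ft_force: [-1.1, -0.2, -0.3]
opening: 0.339
grip_force: 20.0
pos [0.6223 0.0804 0.0273] yaw 50.0 tilt [ 0. -0. -1.] j6 -0.78 d [-0.104  -0.3696 -0.0027]
turn -0.604
```

Converted, -0.04 m / 0.25 = -0.16, -0.03 m / 0.25 = -0.12.

```bash
python3 -m creep '[[0.15, [0, 0, -0.06], 0], [0.15, [0, 0, -0.12], 0], [0.15, [0, 0, -0.16], 0], [0.15, [0, 0, 0], 0]]' >/dev/null
python3 -m creep '[[0.15, [-0.0416, -0.148, 0], 0], [0.15, [-0.0416, -0.148, 0], 0], [0.15, [-0.0416, -0.148, 0], 0], [0.15, [-0.0416, -0.148, 0], 0], [0.15, [-0.0416, -0.148, 0], 0]]' >/dev/null
python3 -m creep '[[0.15, [-0.0416, -0.148, 0], 0], [0.15, [-0.0416, -0.148, 0], 0], [0.15, [-0.0416, -0.148, 0], 0], [0.15, [-0.0416, -0.148, 0], 0], [0.15, [-0.0416, -0.148, 0], 0]]' >/dev/null
python3 -m creep '[[0.15, [0, 0, 0], -0.0385], [0.15, [0, 0, 0], -0.0385], [0.15, [0, 0, 0], -0.0385], [0.15, [0, 0, 0], -0.0385], [0.15, [0, 0, 0], -0.0385]]' >/dev/null
python3 -m creep '[[0.15, [0, 0, 0], 0], [0.15, [0, 0, 0], 0], [0.15, [0, 0, 0], 0]]'
python3 -c "
from h import *
go(464.2,-269.5,30.3,84.6); look('square','w8')"
```

```text
time_s: 28.12
position: [0.4641, -0.2698, 0.1124]
tcp_rot: [0.153, 3.138, -0.0]
ft_force: [-0.3, -0.1, 0.4]
opening: 0.34
grip_force: 20.0
pos [ 0.4641 -0.2698  0.1124] yaw 84.4 tilt [-0. -0. -1.] j6 -2.05 d [-0.0001  0.0003  0.0821]
turn -0.003
dark [ 568.1 -282.3] [463.7 163.9] 84.4 (0, 232, 560, 188)
dark [ 434.5 -447.6] [96.9 12.8] -5.7 (0, 137, 35, 137)
dark [446.4 -96.9] [73.  32.6] 6.4 (508, 114, 52, 106)
wood [ 613.5 -237.4] [355.4  11.1] 84.4 (99, 370, 421, 12)
wood [ 549.2 -357.2] [63.5 15.5] -13.3 (175, 287, 22, 69)
wood [ 564.6 -199.8] [64.2 16.2] 2.3 (371, 286, 23, 70)
wood [ 465.5 -269.7] [56.7 55.4] 84.5 (244, 174, 79, 74)
wood [448.  -96.7] [89.6 55.9] 19.0 (478, 89, 82, 146)
```

View pics/w8.png

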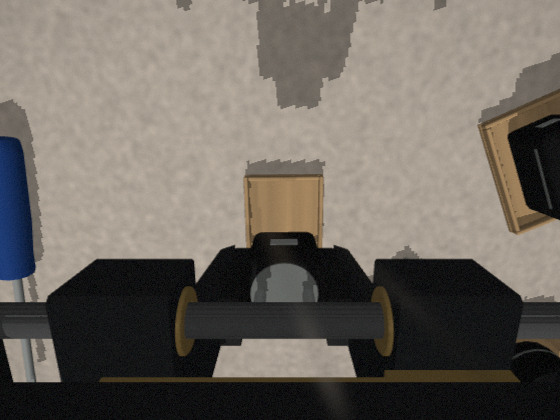

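The square charger is centred over its tray (edge 245–323 at row 175). Lowering and releasing.

Converted, 0.03 m / 0.25 = 0.12, 0.02 m / 0.25 = 0.08.

```bash
python3 -m creep '[[0.15, [0, 0, 0.08], 0], [0.15, [0, 0, 0.12], 0], [0.15, [0, 0, 0.08], 0], [0.15, [0, 0, 0.036], 0], [0.15, [0, 0, 0], 0]]' >/dev/null
python3 -m creep '[[0.15, [0, 0, 0], 0], [0.15, [0, 0, 0], 0], [0.15, [0, 0, 0], 0], [0.15, [0, 0, 0.004], 0], [0.15, [0, 0, 0], 0]]'| grep -E 'posi|ft'
python3 -m creep '[[0.15, [0, 0, 0.004], 0], [0.15, [0, 0, 0], 0], [0.15, [0, 0, 0], 0]]'| grep -E 'posi|ft'
python3 -m creep '[[0.15, [0, 0, 0.0052], 0], [0.15, [0, 0, 0], 0], [0.15, [0, 0, 0], 0]]'| grep -E 'posi|ft'
python3 -m creep '[[0.15, [0, 0, 0.002], 0], [0.15, [0, 0, 0], 0], [0.45, [0, 0, 0], 0], [0.45, [0, 0, 0], 0], [0.45, [0, 0, 0], 0]]'
python3 -m creep '[[0.45, [0, 0, 0], 0], [0.45, [0, 0, -0.06], 0], [0.45, [0, 0, -0.12], 0], [1, [0, 0, -0.16], 0], [1, [0, 0, -0.16], 0]]' >/dev/null
python3 -m creep '[[1, [0, 0, -0.12], 0], [1, [0.12, -0.12, 0], 0], [1, [0.12, -0.12, 0], 0], [1, [0.12, -0.12, 0], 0], [1, [0, -0.12, 0], 0]]' >/dev/null
python3 -m creep '[[1, [0, -0.16, 0], 0], [1, [0, -0.16, 0], 0], [1, [0, -0.16, 0], 0], [1, [0, 0, 0], 0], [1, [0, 0, 0], 0]]'
python3 - <<'E'
from h import *
im=manip.camera("top");cv2.imwrite("pics/t9.png",im[:,:,::-1])
im=manip.camera("side");cv2.imwrite("pics/s9.png",im[:,:,::-1])
E
```

```text
position: [0.4645, -0.2701, 0.0332]
ft_force: [-0.4, -1.1, -0.5]
position: [0.464, -0.2698, 0.0314]
ft_force: [0.2, 0.2, -0.8]
position: [0.464, -0.2698, 0.03]
ft_force: [0.1, 0.1, 0.4]
time_s: 29.92
position: [0.4641, -0.2698, 0.0295]
tcp_rot: [0.148, 3.138, -0.0]
ft_force: [-0.3, 0.5, -0.2]
opening: 0.447
grip_force: 0.0
time_s: 31.17
position: [0.3529, -0.5005, 0.184]
tcp_rot: [-0.153, -3.138, -0.001]
ft_force: [0.7, 1.4, -0.0]
opening: 0.998
grip_force: 0.0
```

View pics/t9.png

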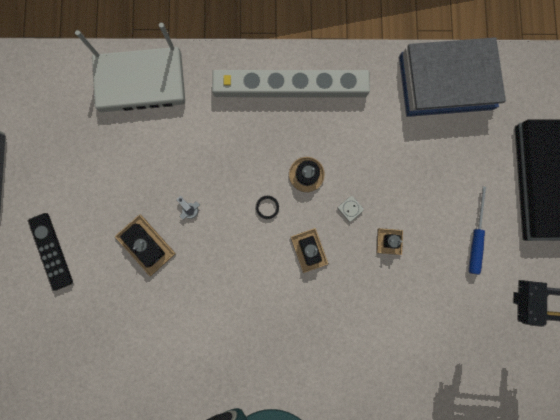

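View pics/s9.png

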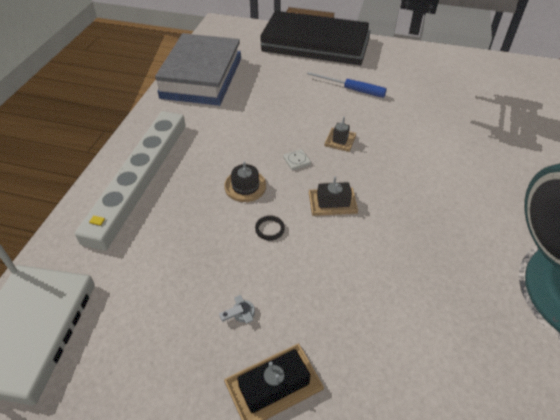

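Both views show all four chargers upright in their trays, with the hinge and insert unmoved. A quick numeric check of the centring comes before I hand in.

Run:
```python
from h import *
im=cv2.imread("pics/t9.png")[:,:,::-1].copy();K,C=cam("top");B=blobs(im,"c")
T=dict(long=(459.4,277.6),short=(445,-88),square=(464,-269.8),round=(618.1,-84.8))
ok=True
for s,t in T.items():
    g=proj(K,C,np.r_[np.array(t)/1000,.02])
    c=max(B,key=lambda b:cv2.pointPolygonTest(b,tuple(map(float,g)),True))
    f=fit(K,C,c,.003+H[s]/2); e=np.hypot(*(f[0]-t)); ok&=e<12; print(s,*f,e.round(1))
if ok: print(manip.job_done())
```

```text
long [459.3 280.6] [96.6 50. ] 42.2 3.0
short [444.4 -87.5] [59.2 35.2] 18.8 0.8
square [444.4 -87.6] [59.3 35.3] 18.8 183.3
round [619.  -85.1] [57.1 51.2] -19.0 0.9
```

The long, short and round chargers are within 3 mm of centre. The square blob was just missed by the mask. It's at (393,242), which matches its tray centre once its height is allowed for, and the jaws released it at the tray centre. Handing in.

```bash
python3 -c "
from bench import manip
print(manip.job_done())"
```

```text
the job is handed in; nothing more can be done
None
```

I lowered all four chargers prongs up into their matching trays, left the hinge and socket insert where they were, and handed the job in at about 31 s; the judge returned no verdict. The long, short and round ones measured within 3 mm of centre, but the square one I checked only by eye and by its release position.

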